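# Lock the inlet filter into the vacuum pump

## Task

Fit the loose filter cartridge to the vacuum pump: set its two lugs into the slots of the collar on the pump's top, push it in against the spring and turn it clockwise (seen from above) until it locks, then let go of it. Feel for the slots gently, since the collar is brittle plastic, and leave the glass and the bottles where they stand.

Things in the scene. Friction and masses are not known exactly. Their poses are not given: they have to be found in the camera images.
- cartridge_center (a point): Centre, half-way up, of the loose white filter cartridge: 75 mm tall, about 180 g, standing upright, z up. Round stem 44 mm in diameter up to 23 mm above the foot, ribbed drum 66 mm in diameter from 23 to 43 mm, and on top a flat grip bar from 43 to 75 mm, 52 mm long along x, 16 mm thick along y.
- cartridge_foot (a point): Centre of the cartridge's flat underside, axes as at its centre. Two opposite lugs stand out from the stem along +x and -x, in line with the grip bar: 10 mm wide, from 4 to 10 mm above the foot, 60 mm across their tips, the lower edges chamfered by 1.5 mm. Half a turn makes no difference.
- pump: Fixed white vacuum pump, a box 200 mm (along x) by 150 mm by 100 mm tall; origin under its centre, z up. A grey plastic bayonet collar, 77 mm across, stands 30 mm above the middle of its top. The collar breaks if the cartridge bears on it or on its spring plunger with more than 50 N.
- socket (a point): Centre of the collar's mouth, on top; axes of the pump, not of the collar. Bore 48 mm in diameter with two opposite notches 13 mm wide for the lugs, roughly along the pump's x, but the collar is clamped at an unmeasured angle up to 0.55 rad either way. Lugs enter within 4 degrees of the notches, else they rest on the flange with the foot 4 mm below the mouth.
- plunger_rest (a point): Where the sprung plunger's top rests, 9 mm below the collar's mouth, on its axis: with the lugs in the notches the foot sinks freely to here and can rest unlocked. Pushing on takes 5 N at first and 0.6 N more per mm, down to a stop 20 mm below the mouth (about 12 N).
- lock_seat (a point): Where the cartridge's foot ends when locked, 13 mm below the collar's mouth. With the foot 16 to 20 mm below the mouth the lugs are under the flange and the cartridge turns, only clockwise seen from above, to a stop about 90 degrees on. From 76 degrees on to the stop, let go, and the spring lifts the lugs into pockets that hold them.
- beaker_center (a point): Centre of an empty glass beaker, 68 mm in diameter, 85 mm tall; leave it.
- wash_bottle_center (a point): Centre of a white bottle with a cap, 68 mm in diameter, 170 mm tall; leave it.
- reagent_center (a point): Centre of an amber bottle, 64 mm in diameter, 110 mm tall; leave it.
Things that resemble listed ones, but are neither listed nor needed, are in the scene too. What is shaped like the part that bears cartridge_center but purple is not meant.

How it is judged:
By the outcome, as a careful person would: the job done as asked, in the order asked, and still so for the second after the job is handed in, with the robot touching nothing.
It also fails if it takes over 67 s, if anything falls off the work surface, if the arm or the gripper's body presses on something with over 40 N, if the wrist force passes 120 N, or if a joint passes its speed limit or range.

## Robot

A 6-joint arm with a two-finger parallel gripper is mounted at the origin on the work surface. World frame = base frame: x ahead of the robot, y to its left, z up, the work surface at z = 0. Lengths are in m, angles in rad, forces in N, time in s.
With the tool pointing down it reaches from about 0.225 to 0.875 m from the base axis. Payload 3.4 kg.
Tool frame: the origin (TCP) lies at the very end of the fingers, on their centre line; the grasp point (between the pads) lies 19 mm behind it (manip.hold_point_z is the distance from the TCP to the grasp point, in m); z points along the fingers, y is the line along which they close (so a half turn about z gives the same grasp; the last joint's range is limited). The gripper opens to 85 mm and grips with 20 to 120 N. Pads are 22 mm wide; open, the fingers measure 114 mm over their backs; the gripper's body (76 mm by 85 mm) begins 54 mm behind the grasp point. The pads swing forward as they close: fully open they stand 13 mm farther back than shut.
Start: joints at [1.033, 0.276, 1.505, -0, 1.361, -0.121], TCP at [0.233, 0.526, 0.231] pointing down, gripper open.
Joint ranges: [-2.89, 2.89], [-0.75, 2.08], [0.22, 2.7], [-1.18, 4.32], [0.11, 2.71], [-2.7, 2.7]. Speed limits (rad/s): [2.57, 2.57, 3.14, 3.14, 3.14, 3.14].

## Interface

Orientations are given as a unit quaternion [w, x, y, z].
In Python, from rig import readout, viewer, order, manip gives the robot as it stands. The module is installed in compiled form; this text tells all that it offers.
- The arm moves only by the tool send_rows, never from a script. Its arguments are lists of equal length, an entry for each row: "xyz": the shift along the world's x, y, z in m, a list of three; "delta_rot": the turn, a rotation vector about the world's x, y, z in degrees, a list of three. In form: {"xyz": [[tx, ty, tz], ...], "delta_rot": [[wx, wy, wz], ...]}. A call has 1 to 12 rows; each row shifts and turns the commanded pose from where the row before left it; what a row does not reach is not made up. A row lasts 1/10 s, in which the tool goes at most 50 mm and 8.59 degrees, less where a joint would pass 70% of its speed; a pose out of reach is approached as far as the arm can. A call with a gripper value outside its range is refused whole. "gripper" is the finger opening in m, from 0 to 0.0854, set as the call begins (left out, the last holds). The fingers move at their own pace and stop on an object; "force" is the grip in N (left out, the last holds). Time passes only in rows, so rows that do not move let the fingers close. It gives the time, the measured TCP pose, the force, the opening and the grip force at its end, in the units of the state.
- readout.get_state(): the state, without advancing time (a new reading comes with each control period).
- viewer.get_image(name): name is "side" or "top"; returns a dict with "color" (384x512x3 uint8, red, green, blue), "depth" (384x512 float32, m along the optical axis (not along the pixel's ray), 0 where there is no reading), "K" (3x3 intrinsics, pixels), "camera_from_world" (4x4, takes a point from world to camera coordinates). Camera axes: x right, y up, looking along -z (the intrinsics and any distortion apply to the point x, -y, -z); pixel columns grow to the right and rows downward; lengths in m; the calibration is good to about 2 mm. A picture is of the moment at which its call begins.
- order.sign_off(): hands the job in; it is judged then, once.
The state is a dict: "clock": time; "qpos": joint angles; "qd": joint speeds; "effort": joint torques, N m; "position": TCP position; "ee_rot": TCP orientation; "contact_force": force on the tool from outside, world axes, zero at the start; "moment": the same for the moment, N m; "width": finger opening in m; "gripper_force": force on a finger pad.
Only numpy, scipy, OpenCV 4.12 (cv2) and the standard library are available. Lean on these libraries where they do the work, as an engineer would, in place of code of your own. Each camera call takes 0.05 s, during which the arm holds its last target. There are 200 camera calls.

## Working session

There is one attempt and no reset: what is moved stays moved. The work goes in short steps, Python scripts to look and compute and a tool call to move; the robot and the scene stay as the last step left them, time stands still between calls to the robot, and variables do not carry over. Pictures are saved under pics/ and viewed, at most 10 in all, crops included, and the job is handed in when it is done.

Besides the shell and the picture viewer there is one more tool, called by a JSON object that holds its "op" and its "data", one argument or row to a line. send_rows: Moves the arm, as the interface text tells. Its arguments: {"type":"object","properties":{"xyz":{"type":"array"},"delta_rot":{"type":"array"},"gripper":{"type":"number"},"force":{"type":"number"}},"required":["xyz","delta_rot"]}

```bash
mkdir -p pics; cat > h.py <<'E'
import numpy as np,cv2
from rig import readout,viewer,order,manip
def get(n):
    d=viewer.get_image(n); return d
def pts(d):
    K=d["K"];z=d["depth"];h,w=z.shape
    u,v=np.meshgrid(np.arange(w),np.arange(h))
    x=(u-K[0,2])/K[0,0]*z;y=(v-K[1,2])/K[1,1]*z
    c=np.stack([x,-y,-z,np.ones_like(z)],-1)
    return (c@np.linalg.inv(d["camera_from_world"]).T)[...,:3]
def ray(d,u,v,zp):
    K=d["K"];M=np.linalg.inv(d["camera_from_world"])
    r=M[:3,:3]@np.array([(u-K[0,2])/K[0,0],-(v-K[1,2])/K[1,1],-1]);o=M[:3,3]
    return o+r*(zp-o[2])/r[2]
def save(d,n,crop=None,s=1):
    im=d["color"][...,::-1]
    if crop: im=im[crop[1]:crop[3],crop[0]:crop[2]]
    cv2.imwrite("pics/"+n,cv2.resize(im,None,fx=s,fy=s,interpolation=cv2.INTER_CUBIC))
E
python3 - <<'E'
from h import *
a=get("top");b=get("side")
im=np.vstack([a["color"],b["color"]])[...,::-1]
cv2.imwrite("pics/a.png",cv2.resize(np.hstack([a["color"],b["color"]])[...,::-1],(800,300),interpolation=cv2.INTER_AREA))
save(a,"top.png",s=1.5);save(b,"side.png",s=1.5)
np.set_printoptions(precision=3,suppress=True)
for d in(a,b):print(d["K"],np.linalg.inv(d["camera_from_world"]),(d["depth"]>0).mean())
print(readout.get_state())
E
```

```text
[[481.441   0.    251.745]
 [  0.    481.441 197.675]
 [  0.      0.      1.   ]] [[-0.014  0.99  -0.144  0.343]
 [-1.    -0.017 -0.019  0.059]
 [-0.021  0.143  0.989  1.388]
 [ 0.     0.     0.     1.   ]] 0.9960835774739584
[[347.768   0.    256.991]
 [  0.    347.768 190.391]
 [  0.      0.      1.   ]] [[ 0.995  0.054 -0.081  0.466]
 [-0.095  0.718 -0.689 -0.513]
 [ 0.021  0.694  0.72   0.741]
 [ 0.     0.     0.     1.   ]] 0.9960581461588541
{'clock': 0.1, 'qpos': array([ 1.033,  0.277,  1.506,  0.   ,  1.361, -0.121]), 'qd': array([-0.001, -0.003, -0.001, -0.   , -0.   ,  0.   ]), 'effort': array([  0.003, -41.77 , -24.641,  -0.   ,   0.006,   0.   ]), 'position': array([0.233, 0.525, 0.231]), 'ee_rot': array([-0.   ,  0.207,  0.978, -0.001]), 'contact_force': array([-0.065,  1.068,  0.673]), 'moment': array([-0.006,  0.006, -0.021]), 'gripper_force': 0.0, 'width': 0.08550953775369284}
```

View pics/top.png

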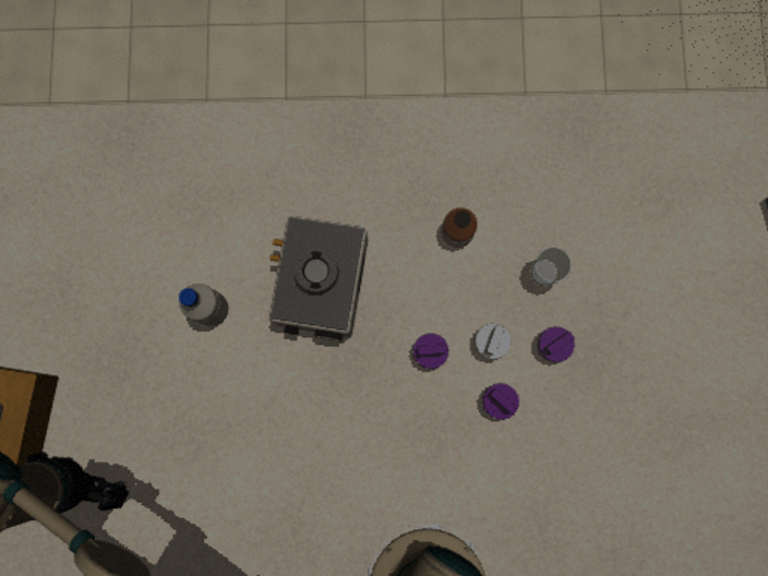

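View pics/side.png

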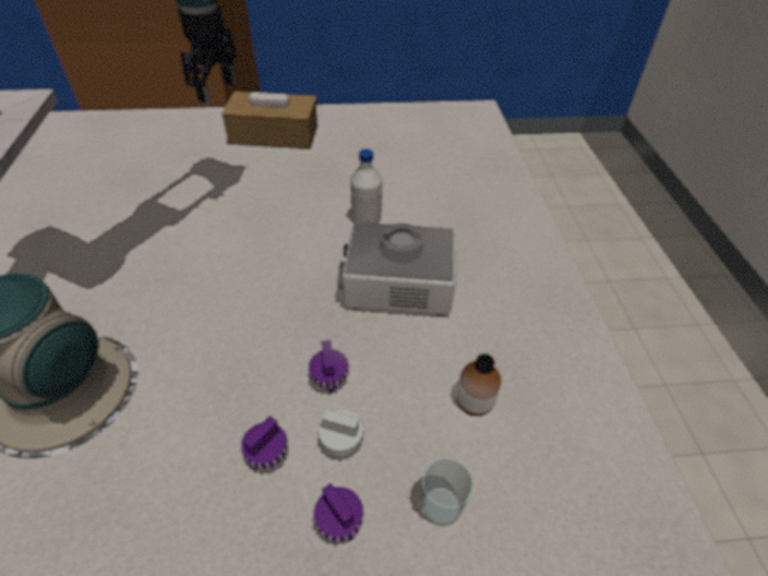

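Top view (1.5× scale): the white cartridge is at (491,342), with its bar running roughly up-down. The purple look-alikes are at (430,351), (555,345) and (500,401). White matches the description and purple is explicitly excluded. The pump collar is at (316,271), with dark notches at about (317,254) and (314,289). I'll measure both and confirm with an enlarged crop.

```bash
python3 - <<'E'
from h import *
np.set_printoptions(precision=4,suppress=True)
a=get("top");b=get("side")
for nm,d,c0 in(("top",a,(327,228)),("side",b,(227,287))):
    P=pts(d);z=P[...,2]
    c=ray(d,*c0,0.06)
    near=np.hypot(P[...,0]-c[0],P[...,1]-c[1])<0.05
    m=near&(z>0.066)&(z<0.085)
    q=P[m];r=cv2.minAreaRect((q[:,:2]*1000).astype(np.float32))
    w,v=np.linalg.eigh(np.cov(q[:,:2].T));
    print(nm,"bar n",m.sum(),"z",np.median(q[:,2]),"rect mm",r,"ang",np.degrees(np.arctan2(v[1,1],v[0,1])),q.mean(0))
    m=near&(z>0.035)&(z<0.085); s=m.astype(np.uint8)
    (x,y),rr=cv2.minEnclosingCircle((P[m][:,:2]*1000).astype(np.float32));print("drum",x,y,rr)
    # pump
    c0=(211,181) if nm=="top" else (268,163)
    c=ray(d,*c0,0.13);print("collar guess",c)
    near=np.hypot(P[...,0]-c[0],P[...,1]-c[1])<0.15
    m=near&(z>0.093)&(z<0.108)
    print("pumptop n",m.sum(),np.median(z[m]),cv2.minAreaRect((P[m][:,:2]*1000).astype(np.float32)))
    m=(np.hypot(P[...,0]-c[0],P[...,1]-c[1])<0.06)&(z>0.122)&(z<0.14)
    q=P[m];print("collar n",m.sum(),np.median(q[:,2]),cv2.minEnclosingCircle((q[:,:2]*1000).astype(np.float32)))
A=a["color"][150:210,180:240][...,::-1];B=a["color"][200:260,297:357][...,::-1];C=b["color"][138:198,238:298][...,::-1]
cv2.imwrite("pics/crop.png",cv2.resize(np.clip(np.hstack([A,B,C])*1.7,0,255).astype(np.uint8),(798,266),interpolation=cv2.INTER_CUBIC))
P=pts(a)
for n,(u,v) in dict(beaker=(368,177),wash=(133,202),reag=(307,150),p1=(287,234),p2=(370,230),p3=(333,267)).items():print(n,P[v,u])
E
```

```text
top bar n 117 z 0.07374431223283917 rect mm ((452.3144836425781, -127.31896209716797), (16.3325138092041, 52.01898956298828), 67.35587310791016) ang 157.51498921598335 [ 0.452  -0.1271  0.0738]
drum 452.4188232421875 -127.25184631347656 33.84907913208008
collar guess [0.5724 0.1906 0.13  ]
pumptop n 3060 0.10014201030626924 ((575.4765625, 193.12017822265625), (148.03860473632812, 198.03453063964844), 80.00965118408203)
collar n 437 0.1291377518968606 ((576.215576171875, 193.6094207763672), 38.72050476074219)
side bar n 212 z 0.07504753790348911 rect mm ((450.5860595703125, -130.51795959472656), (17.522960662841797, 51.913978576660156), 69.44535827636719) ang 158.61552996320827 [ 0.4505 -0.1322  0.0742]
drum 450.0375061035156 -130.10414123535156 34.392478942871094
collar guess [0.5739 0.1701 0.13  ]
pumptop n 2061 0.10142110552709649 ((572.85546875, 188.5577392578125), (148.03265380859375, 196.91986083984375), 79.26549530029297)
collar n 397 0.13030477687607478 ((574.4439697265625, 190.65460205078125), 39.605377197265625)
beaker [ 0.5991 -0.2538  0.0032]
wash [0.5188 0.3966 0.135 ]
reag [ 0.6567 -0.0685  0.1105]
p1 [ 0.4321 -0.0105  0.0756]
p2 [ 0.4397 -0.2365  0.0721]
p3 [ 0.3415 -0.1321  0.0742]
```

View pics/crop.png

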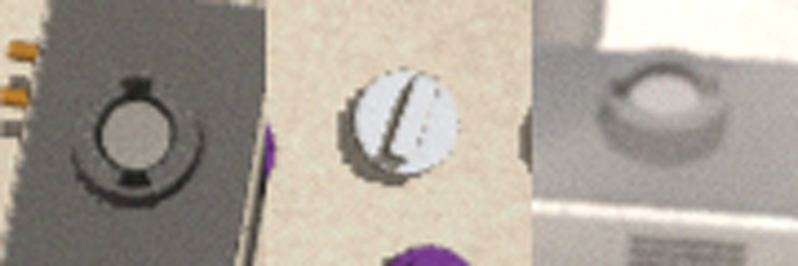

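```bash
python3 - <<'E'
from h import *
np.set_printoptions(precision=1,suppress=True,linewidth=150)
for nm,c in(("top",(.5755,.1930)),("side",(.574,.1903))):
    d=get(nm);P=pts(d);M=d["camera_from_world"];K=d["K"]
    g=d["color"].astype(np.float32).mean(2)
    # rectify mouth plane, 0.25 mm/px
    n=200;X,Y=np.meshgrid((np.arange(n*2)-n)/4000+c[0],(np.arange(n*2)-n)/4000+c[1],indexing='ij')
    q=np.stack([X,Y,0*X+.13,0*X+1],-1)@M.T
    u=(K[0,0]*q[...,0]/-q[...,2]+K[0,2]).astype(np.float32);v=(K[1,1]*-q[...,1]/-q[...,2]+K[1,2]).astype(np.float32)
    r=cv2.remap(g,u,v,cv2.INTER_CUBIC); z=cv2.remap(P[...,2].astype(np.float32),u,v,cv2.INTER_LINEAR)
    a=np.radians(np.arange(-180,180,6))
    for nm2,im in(("col",r),("z",z*1000)):
        pr=[np.mean([im[np.round(n+rr*4*np.cos(t)).astype(int),np.round(n+rr*4*np.sin(t)).astype(int)] for rr in(27,28,29,30)]) for t in a]
        print(nm,nm2);print(np.array(pr))
    cv2.imwrite(f"pics/rect_{nm}.png",np.clip(r[::-1,::-1]*2,0,255))
E
cd pics; python3 -c "
import cv2,numpy as np;cv2.imwrite('r.png',np.hstack([cv2.imread('rect_top.png'),cv2.imread('rect_side.png')]))"
```

```text
top col
[19.2 19.3 20.1 48.3 58.5 61.2 62.3 60.2 58.5 61.6 60.2 61.6 68.3 58.9 59.3 59.1 60.1 60.3 64.3 63.  63.6 66.5 65.  62.6 63.2 65.6 60.  39.1 18.1
 23.1 21.6 21.8 31.3 58.3 63.  59.2 62.9 63.2 58.6 65.7 60.2 64.4 60.2 62.  60.9 71.4 61.  61.4 61.7 67.9 59.3 59.5 66.9 64.  64.6 62.  58.9 32.4
 18.6 19. ]
top z
[ 98.  100.9 107.5 128.9 127.7 128.7 129.4 129.4 129.7 127.7 128.2 127.6 127.8 130.  131.7 130.  129.8 131.  129.8 130.  131.3 128.8 129.6 127.8
 129.9 127.8 130.6 128.1 105.2 102.5 106.1 102.4 108.6 127.1 128.9 320.5 560.  128.4 129.4 130.9 130.9 129.5 130.  130.4 130.  131.9 130.7 129.
 131.7 128.6 131.6 128.8 128.3 128.3 133.5 131.4 130.9 108.7 101.8 103.5]
side col
[ 61.7  74.   82.1  90.5  94.4  94.   98.6  99.4  99.  101.4  96.9  98.  100.9  98.   99.4  96.2  99.7 101.1  99.7 100.9  99.9 102.1  99.8 103.5
 104.4 100.1  99.6  96.2  90.5  88.9  86.3  82.8  81.   84.8  87.6  87.8  86.3  80.4  80.9  78.6  82.1  79.5  79.6  83.4  80.6  82.5  81.9  83.4
  85.1  89.1  87.   89.1  91.9  90.   84.1  80.5  73.4  64.1  60.3  55.3]
side z
[111.1 110.8 125.2 131.2 131.1 130.5 131.  131.6 131.2 129.6 131.7 132.1 130.7 131.1 131.7 131.3 131.  130.6 131.  131.3 131.7 131.7 132.  130.9
 131.4 131.1 131.5 129.3 120.8 120.5 122.  124.7 127.7 129.7 131.3 131.6 158.5 514.8 194.6 133.1 485.7 206.2 130.5 129.2 130.7 132.3 130.7 130.4
 131.6 130.5 130.9 131.  130.5 130.9 131.7 131.7 131.9 129.8 125.3 116.3][ WARN:0@0.688] global loadsave.cpp:1063 imwrite_ Unsupported depth image for selected encoder is fallbacked to CV_8U.
```

View pics/r.png

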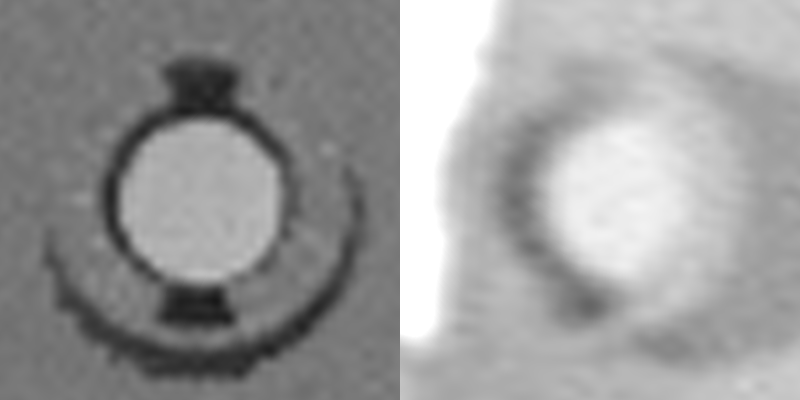

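The rectified top view shows the notches at (202,85) and (196,305), which puts the notch axis at about -2° in world. The side view is too blurred to refine this. The bar axis is at about -22°, and the cartridge-to-socket offset is (124, 321) mm in both cameras. Moving now.

{"op": "send_rows", "data": {
  "xyz": [
    [0.012,-0.036,0],
    [0.012,-0.036,0],
    [0.012,-0.036,0],
    [0.012,-0.036,0],
    [0.012,-0.036,0],
    [0.012,-0.036,0],
    [0.012,-0.036,0],
    [0.012,-0.036,0],
    [0.012,-0.036,0],
    [0.012,-0.036,0],
    [0.012,-0.036,0],
    [0.012,-0.036,0]
  ],
  "delta_rot": [
    [0,0,0],
    [0,0,0],
    [0,0,0],
    [0,0,0],
    [0,0,0],
    [0,0,0],
    [0,0,0],
    [0,0,0],
    [0,0,0],
    [0,0,0],
    [0,0,0],
    [0,0,0]
  ],
  "gripper": 0.06
}}

```text
clock: 1.5
position: [0.377, 0.0923, 0.2316]
ee_rot: [0.0, 0.207, 0.978, 0.0]
contact_force: [-0.1, 0.3, 0.5]
width: 0.06
gripper_force: 0.0
```

{"op": "send_rows", "data": {
  "xyz": [
    [0.012,-0.037,-0.01],
    [0.012,-0.037,-0.01],
    [0.012,-0.037,-0.01],
    [0.012,-0.037,-0.01],
    [0.012,-0.037,-0.01],
    [0.012,-0.037,-0.01],
    [0.002,0,-0.02],
    [0,0,-0.02],
    [0,0,-0.02],
    [0,0,0],
    [0,0,0]
  ],
  "delta_rot": [
    [0,0,0],
    [0,0,0],
    [0,0,0],
    [0,0,0],
    [0,0,0],
    [0,0,1.6],
    [0,0,0],
    [0,0,0],
    [0,0,0],
    [0,0,0],
    [0,0,0]
  ]
}}

```text
clock: 2.6
position: [0.4508, -0.1282, 0.1115]
ee_rot: [-0.0, 0.193, 0.981, 0.0]
contact_force: [-0.2, 0.1, 0.5]
width: 0.06
gripper_force: 0.0
```

```bash
python3 - <<'E'
from h import *
a=get("top");b=get("side")
A=a["color"][160:280,270:390];B=b["color"][190:310,170:290]
cv2.imwrite("pics/c.png",cv2.resize(np.clip(np.hstack([A,B])[...,::-1]*1.5,0,255).astype(np.uint8),(800,400),interpolation=cv2.INTER_CUBIC))
s=readout.get_state();print(s["clock"],s["position"],s["ee_rot"],s["contact_force"])
E
```

```text
2.7 [ 0.45166801 -0.12848942  0.11239875] [ 1.08306657e-03  1.93137678e-01  9.81171048e-01 -1.95517286e-04] [ 0.42928326  0.75381491 -0.17034804]
```

View pics/c.png

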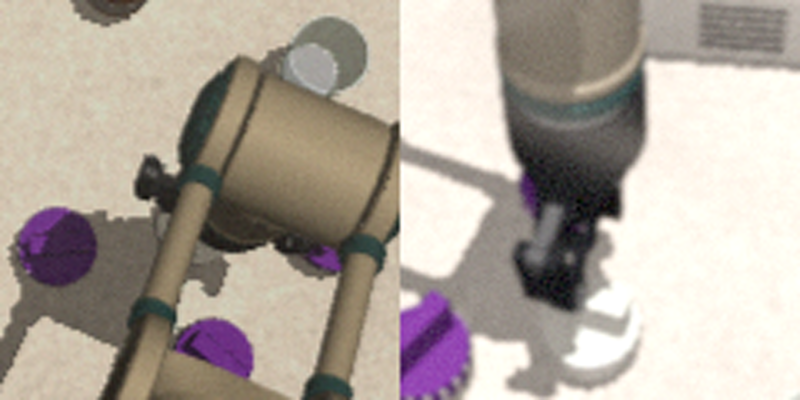

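The side view shows the gripper straddling the white cartridge's bar at (600,320), clear of the purple ones. Descending.

{"op": "send_rows", "data": {
  "xyz": [
    [0,0,-0.015],
    [0,0,-0.015],
    [0,0,-0.015],
    [0,0,-0.01],
    [0,0,-0.005],
    [0,0,-0.003],
    [0,0,0],
    [0,0,0]
  ],
  "delta_rot": [
    [0,0,0],
    [0,0,0],
    [0,0,0],
    [0,0,0],
    [0,0,0],
    [0,0,0],
    [0,0,0],
    [0,0,0]
  ]
}}

```text
clock: 3.5
position: [0.4512, -0.1284, 0.0488]
ee_rot: [0.001, 0.193, 0.981, -0.0]
contact_force: [0.1, -0.1, 0.3]
width: 0.06
gripper_force: 0.0
```

{"op": "send_rows", "data": {
  "xyz": [
    [0,0,0],
    [0,0,0],
    [0,0,0],
    [0,0,0],
    [0,0,0],
    [0,0,0],
    [0,0,0],
    [0,0,0]
  ],
  "delta_rot": [
    [0,0,0],
    [0,0,0],
    [0,0,0],
    [0,0,0],
    [0,0,0],
    [0,0,0],
    [0,0,0],
    [0,0,0]
  ],
  "gripper": 0.005,
  "force": 60
}}

```text
clock: 4.3
position: [0.451, -0.1283, 0.0485]
ee_rot: [0.0, 0.193, 0.981, -0.0]
contact_force: [-0.7, -0.1, 4.1]
width: 0.0152
gripper_force: 60.4
```

{"op": "send_rows", "data": {
  "xyz": [
    [0,0,0.01],
    [0,0,0.02],
    [0,0,0.025],
    [0,0,0.025],
    [0,0,0.025],
    [0,0,0.025],
    [0,0,0.02],
    [0,0,0.01],
    [0,0,0]
  ],
  "delta_rot": [
    [0,0,0],
    [0,0,0],
    [0,0,0],
    [0,0,0],
    [0,0,0],
    [0,0,0],
    [0,0,0],
    [0,0,0],
    [0,0,0]
  ]
}}

```text
clock: 5.2
position: [0.4513, -0.1284, 0.2095]
ee_rot: [0.001, 0.193, 0.981, -0.0]
contact_force: [-0.6, 0.0, -1.9]
width: 0.0149
gripper_force: 59.7
```

{"op": "send_rows", "data": {
  "xyz": [
    [0.01,0.025,0],
    [0.01,0.027,0],
    [0.011,0.029,0],
    [0.011,0.029,0],
    [0.011,0.029,0],
    [0.011,0.029,0],
    [0.011,0.029,0],
    [0.011,0.029,0],
    [0.011,0.029,0],
    [0.011,0.029,0],
    [0.011,0.025,0],
    [0.006,0.012,0]
  ],
  "delta_rot": [
    [0,0,2],
    [0,0,2],
    [0,0,2],
    [0,0,2],
    [0,0,2],
    [0,0,2],
    [0,0,2],
    [0,0,2],
    [0,0,2],
    [0,0,2],
    [0,0,0],
    [0,0,0]
  ]
}}

```text
clock: 6.4
position: [0.5756, 0.1947, 0.2062]
ee_rot: [-0.002, 0.019, 1.0, 0.0]
contact_force: [0.1, -0.1, -2.5]
width: 0.0151
gripper_force: 59.8
```

{"op": "send_rows", "data": {
  "xyz": [
    [0,0,0],
    [0,0,0],
    [0,0,0]
  ],
  "delta_rot": [
    [0,0,0],
    [0,0,0],
    [0,0,0]
  ]
}}

```text
clock: 6.7
position: [0.5751, 0.1914, 0.208]
ee_rot: [-0.001, 0.02, 1.0, -0.001]
contact_force: [0.6, 0.3, -0.8]
width: 0.015
gripper_force: 59.8
```

```bash
python3 - <<'E'
from h import *
np.set_printoptions(precision=4,suppress=True)
b=get("side");save(b,"d.png",(200,60,320,180),5)
s=readout.get_state();p=s["position"];print(s["clock"],p,s["ee_rot"],s["contact_force"],s["width"])
P=pts(b);z=P[...,2];g=b["color"].astype(int)
near=np.hypot(P[...,0]-p[0],P[...,1]-p[1])<0.06
m=near&(z>p[2]-.046)&(z<p[2]+.0)
for lo,hi in((-.045,-.028),(-.026,-.004),(-.012,0.0)):
    m=near&(z>p[2]+lo)&(z<p[2]+hi);q=P[m];print(lo,hi,m.sum(),q.min(0),q.max(0),np.degrees(0))
# top of the drum (near p.z-.005)
m=near&(abs(z-(p[2]-.005))<.004);print(cv2.minEnclosingCircle((P[m][:,:2]*1000).astype(np.float32)),np.median(z[m]))
E
```

```text
6.75 [0.5752 0.1915 0.2082] [-0.0004  0.0205  0.9998 -0.0003] [-0.4692  0.3582 -1.8578] 0.01482937666206525
-0.045 -0.028 64 [0.5455 0.1672 0.1634] [0.6028 0.1943 0.1761] 0.0
-0.026 -0.004 249 [0.5418 0.1551 0.1837] [0.6068 0.2081 0.2042] 0.0
-0.012 0.0 224 [0.5419 0.1551 0.1967] [0.6068 0.2081 0.2081] 0.0
((573.4500122070312, 187.87913513183594), 33.80500793457031) 0.20364151882350973
```

View pics/d.png

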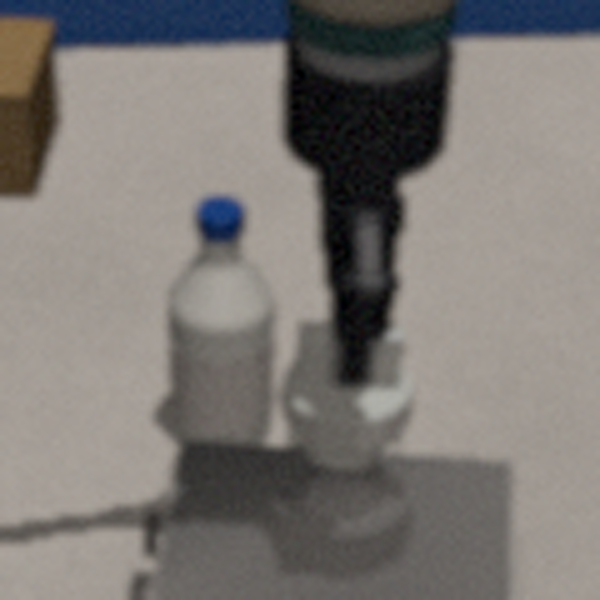

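The cartridge hangs upright over the collar (drum at (350,400), collar at (345,520)), with centres matching within about 2 mm. I'll lower it gently and watch the force: the foot is at TCP z − 0.0485, so the mouth is at TCP z ≈ 0.1785.

{"op": "send_rows", "data": {
  "xyz": [
    [0,0,-0.006],
    [0,0,-0.006],
    [0,0,-0.006],
    [0,0,-0.004],
    [0,0,-0.002],
    [0,0,-0.001],
    [0,0,-0.001],
    [0,0,-0.001],
    [0,0,-0.001],
    [0,0,-0.001],
    [0,0,-0.001],
    [0,0,0]
  ],
  "delta_rot": [
    [0,0,0],
    [0,0,0],
    [0,0,0],
    [0,0,0],
    [0,0,0],
    [0,0,0],
    [0,0,0],
    [0,0,0],
    [0,0,0],
    [0,0,0],
    [0,0,0],
    [0,0,0]
  ]
}}

```text
clock: 7.95
position: [0.5757, 0.1928, 0.1782]
ee_rot: [-0.0, 0.02, 1.0, 0.0]
contact_force: [-0.4, -0.1, -1.1]
width: 0.0149
gripper_force: 59.8
```

{"op": "send_rows", "data": {
  "xyz": [
    [0,0,-0.001],
    [0,0,-0.001],
    [0,0,0]
  ],
  "delta_rot": [
    [0,0,0],
    [0,0,0],
    [0,0,0]
  ]
}}

```text
clock: 8.25
position: [0.5757, 0.1928, 0.1762]
ee_rot: [-0.0, 0.02, 1.0, 0.0]
contact_force: [-0.2, -1.2, -2.1]
width: 0.0151
gripper_force: 59.8
```

{"op": "send_rows", "data": {
  "xyz": [
    [0,0,-0.001],
    [0,0,0]
  ],
  "delta_rot": [
    [0,0,0],
    [0,0,0]
  ]
}}

```text
clock: 8.45
position: [0.5757, 0.1928, 0.1752]
ee_rot: [-0.0, 0.02, 1.0, 0.0]
contact_force: [-0.0, -0.5, -1.7]
width: 0.0152
gripper_force: 59.8
```

No contact yet, so the stem seems to be entering the bore.

{"op": "send_rows", "data": {
  "xyz": [
    [0,0,-0.001],
    [0,0,0]
  ],
  "delta_rot": [
    [0,0,0],
    [0,0,0]
  ]
}}

```text
clock: 8.65
position: [0.5757, 0.1928, 0.1742]
ee_rot: [-0.0, 0.02, 1.0, 0.0]
contact_force: [-0.6, -0.5, -2.3]
width: 0.015
gripper_force: 59.8
```

{"op": "send_rows", "data": {
  "xyz": [
    [0,0,-0.001],
    [0,0,0]
  ],
  "delta_rot": [
    [0,0,0],
    [0,0,0]
  ]
}}

```text
clock: 8.85
position: [0.5757, 0.1928, 0.1732]
ee_rot: [-0.0, 0.02, 1.0, -0.0]
contact_force: [0.2, 1.3, -2.4]
width: 0.0153
gripper_force: 59.8
```

{"op": "send_rows", "data": {
  "xyz": [
    [0,0,-0.001],
    [0,0,0]
  ],
  "delta_rot": [
    [0,0,0],
    [0,0,0]
  ]
}}

```text
clock: 9.05
position: [0.5757, 0.1928, 0.1722]
ee_rot: [-0.0, 0.02, 1.0, 0.0]
contact_force: [-0.4, 0.1, -2.5]
width: 0.0146
gripper_force: 59.8
```

{"op": "send_rows", "data": {
  "xyz": [
    [0,0,-0.001],
    [0,0,-0.001],
    [0,0,0]
  ],
  "delta_rot": [
    [0,0,0],
    [0,0,0],
    [0,0,0]
  ]
}}

```text
clock: 9.35
position: [0.5757, 0.1928, 0.1701]
ee_rot: [-0.0, 0.02, 1.0, 0.0]
contact_force: [0.0, -0.1, -2.4]
width: 0.015
gripper_force: 59.8
```

{"op": "send_rows", "data": {
  "xyz": [
    [0,0,-0.001],
    [0,0,-0.001],
    [0,0,0]
  ],
  "delta_rot": [
    [0,0,0],
    [0,0,0],
    [0,0,0]
  ]
}}

```text
clock: 9.65
position: [0.5759, 0.1928, 0.169]
ee_rot: [0.0, 0.02, 1.0, 0.0]
contact_force: [-1.1, 0.2, 3.7]
width: 0.0152
gripper_force: 60.5
```

Contact came at the plunger height, so the lugs are in the notches. Pushing in against the spring.

{"op": "send_rows", "data": {
  "xyz": [
    [0,0,-0.002],
    [0,0,-0.002],
    [0,0,-0.001],
    [0,0,0]
  ],
  "delta_rot": [
    [0,0,0],
    [0,0,0],
    [0,0,0],
    [0,0,0]
  ]
}}

```text
clock: 10.05
position: [0.576, 0.1928, 0.1638]
ee_rot: [0.0, 0.02, 1.0, 0.0]
contact_force: [-1.9, -1.0, 6.6]
width: 0.0148
gripper_force: 61.0
```

{"op": "send_rows", "data": {
  "xyz": [
    [0,0,-0.002],
    [0,0,-0.001],
    [0,0,0]
  ],
  "delta_rot": [
    [0,0,0],
    [0,0,0],
    [0,0,0]
  ]
}}

```text
clock: 10.35
position: [0.576, 0.1928, 0.1612]
ee_rot: [0.001, 0.02, 1.0, 0.0]
contact_force: [-2.4, -1.3, 7.8]
width: 0.0152
gripper_force: 61.2
```

{"op": "send_rows", "data": {
  "xyz": [
    [-0.0005,0,-0.001],
    [0,0,0]
  ],
  "delta_rot": [
    [0,0,0],
    [0,0,0]
  ]
}}

```text
clock: 10.55
position: [0.576, 0.1928, 0.1605]
ee_rot: [0.001, 0.02, 1.0, 0.0]
contact_force: [-1.5, -0.2, 9.0]
width: 0.0153
gripper_force: 61.3
```

{"op": "send_rows", "data": {
  "xyz": [
    [0,0,0],
    [0,0,0],
    [0,0,0],
    [0,0,0],
    [0,0,0]
  ],
  "delta_rot": [
    [0,0,-3],
    [0,0,-3],
    [0,0,-3],
    [0,0,-3],
    [0,0,0]
  ]
}}

```text
clock: 11.05
position: [0.5764, 0.193, 0.1607]
ee_rot: [0.002, 0.125, 0.992, 0.001]
contact_force: [-2.0, -1.5, 7.1]
width: 0.0151
gripper_force: 61.2
```

```bash
python3 -c "
from h import *
s=readout.get_state();print(s['position'],s['ee_rot'],s['contact_force'],s['moment'])"
```

```text
[0.57638545 0.19296185 0.16071481] [1.55299482e-03 1.24730325e-01 9.92189329e-01 5.20036525e-04] [-2.009562   -1.47715572  7.14408626] [-0.0774548   0.23198472 -0.02398174]
```

It turns freely with almost no moment. Continuing.

{"op": "send_rows", "data": {
  "xyz": [
    [0,0,0],
    [0,0,0],
    [0,0,0],
    [0,0,0],
    [0,0,0],
    [0,0,0],
    [0,0,0],
    [0,0,0],
    [0,0,0],
    [0,0,0],
    [0,0,0]
  ],
  "delta_rot": [
    [0,0,-4],
    [0,0,-4],
    [0,0,-4],
    [0,0,-4],
    [0,0,-4],
    [0,0,-4],
    [0,0,-4],
    [0,0,-4],
    [0,0,-4],
    [0,0,-4],
    [0,0,0]
  ]
}}

```text
clock: 12.15
position: [0.5761, 0.193, 0.1606]
ee_rot: [0.001, 0.457, 0.89, 0.001]
contact_force: [-0.6, -0.9, 7.6]
width: 0.0151
gripper_force: 61.2
```

{"op": "send_rows", "data": {
  "xyz": [
    [0,0,0],
    [0,0,0],
    [0,0,0],
    [0,0,0],
    [0,0,0],
    [0,0,0],
    [0,0,0],
    [0,0,0],
    [0,0,0],
    [0,0,0]
  ],
  "delta_rot": [
    [0,0,-4],
    [0,0,-4],
    [0,0,-4],
    [0,0,-4],
    [0,0,-4],
    [0,0,-4],
    [0,0,-4],
    [0,0,-2],
    [0,0,0],
    [0,0,0]
  ]
}}

```text
clock: 13.15
position: [0.5757, 0.1929, 0.1605]
ee_rot: [0.001, 0.671, 0.741, 0.001]
contact_force: [-1.6, -0.6, 7.8]
width: 0.0148
gripper_force: 61.3
```

```bash
python3 -c "
from h import *
s=readout.get_state();print(s['position'],s['ee_rot'],s['contact_force'],s['moment'])"
```

```text
[0.57568253 0.19291173 0.16051942] [5.42538916e-04 6.70983090e-01 7.41472102e-01 7.20784733e-04] [-1.57083385 -0.55605898  7.81083839] [-0.1087281   0.39893973 -0.01342724]
```

{"op": "send_rows", "data": {
  "xyz": [
    [0,0,0],
    [0,0,0],
    [0,0,0],
    [0,0,0]
  ],
  "delta_rot": [
    [0,0,-1.5],
    [0,0,-1.5],
    [0,0,-1],
    [0,0,0]
  ]
}}

```text
clock: 13.55
position: [0.5756, 0.1929, 0.1606]
ee_rot: [0.001, 0.696, 0.718, 0.001]
contact_force: [-1.7, -0.9, 9.0]
width: 0.015
gripper_force: 61.2
```

```bash
python3 -c "
from h import *
s=readout.get_state();print(s['position'],s['ee_rot'],s['contact_force'],s['moment'])"
```

```text
[0.57563498 0.19291311 0.16055685] [5.47875800e-04 6.96440858e-01 7.17613639e-01 7.04187314e-04] [-1.70205495 -0.87802644  8.98629287] [-0.12943101  0.33656536  0.01046912]
```

At 86°, well past 76°. I'll ease up to let the spring seat the lugs in the pockets, and check that it holds.

{"op": "send_rows", "data": {
  "xyz": [
    [0,0,0.002],
    [0,0,0.002],
    [0,0,0.001],
    [0,0,0.001],
    [0,0,0.0005],
    [0,0,0]
  ],
  "delta_rot": [
    [0,0,0],
    [0,0,0],
    [0,0,0],
    [0,0,0],
    [0,0,0],
    [0,0,0]
  ]
}}

```text
clock: 14.15
position: [0.5757, 0.1929, 0.1655]
ee_rot: [0.0, 0.696, 0.718, 0.0]
contact_force: [-0.2, -0.6, 1.3]
width: 0.0147
gripper_force: 60.3
```

{"op": "send_rows", "data": {
  "xyz": [
    [0,0,0.001],
    [0,0,0.0005],
    [0,0,0]
  ],
  "delta_rot": [
    [0,0,0],
    [0,0,0],
    [0,0,0]
  ]
}}

```text
clock: 14.45
position: [0.5755, 0.1928, 0.1657]
ee_rot: [-0.0, 0.696, 0.718, -0.0]
contact_force: [3.3, 1.6, -11.2]
width: 0.015
gripper_force: 58.5
```

It holds against an 11 N pull at exactly the seat height, so it is locked. I'll relax, release and retreat.

{"op": "send_rows", "data": {
  "xyz": [
    [0,0,-0.001],
    [0,0,0]
  ],
  "delta_rot": [
    [0,0,0],
    [0,0,0]
  ]
}}

```text
clock: 14.65
position: [0.5755, 0.1929, 0.1657]
ee_rot: [-0.0, 0.696, 0.718, -0.0]
contact_force: [4.5, 3.1, -10.3]
width: 0.0148
gripper_force: 58.8
```

{"op": "send_rows", "data": {
  "xyz": [
    [0,0,0],
    [0,0,0],
    [0,0,0],
    [0,0,0],
    [0,0,0],
    [0,0,0],
    [0,0,0]
  ],
  "delta_rot": [
    [0,0,0],
    [0,0,0],
    [0,0,0],
    [0,0,0],
    [0,0,0],
    [0,0,0],
    [0,0,0]
  ],
  "gripper": 0.05
}}

```text
clock: 15.35
position: [0.5753, 0.1928, 0.1664]
ee_rot: [0.0, 0.696, 0.718, 0.0]
contact_force: [-1.0, 0.5, -0.3]
width: 0.0502
gripper_force: 0.0
```

{"op": "send_rows", "data": {
  "xyz": [
    [0,0,0.005],
    [0,0,0.01],
    [0,0,0.015],
    [0,0,0.02],
    [0,0,0.02],
    [0,0,0.02],
    [-0.03,0,0.01],
    [-0.04,0,0],
    [-0.04,0,0],
    [-0.04,0,0],
    [-0.03,0,0],
    [0,0,0]
  ],
  "delta_rot": [
    [0,0,0],
    [0,0,0],
    [0,0,0],
    [0,0,0],
    [0,0,0],
    [0,0,0],
    [0,0,0],
    [0,0,0],
    [0,0,0],
    [0,0,0],
    [0,0,0],
    [0,0,0]
  ]
}}

```text
clock: 16.55
position: [0.3913, 0.1927, 0.2676]
ee_rot: [-0.0, 0.696, 0.718, -0.0]
contact_force: [0.9, 0.7, 0.7]
width: 0.0498
gripper_force: 0.0
```

```bash
python3 - <<'E'
from h import *
np.set_printoptions(precision=4,suppress=True)
a=get("top");b=get("side")
A=a["color"][130:230,150:250];B=b["color"][100:200,210:310]
cv2.imwrite("pics/e.png",cv2.resize(np.clip(np.hstack([A,B])[...,::-1]*1.5,0,255).astype(np.uint8),(800,400),interpolation=cv2.INTER_CUBIC))
P=pts(a);z=P[...,2];m=(np.hypot(P[...,0]-.576,P[...,1]-.193)<.04)&(z>.182)&(z<.21)
print(m.sum(),np.median(z[m]),cv2.minAreaRect((P[m][:,:2]*1000).astype(np.float32)))
E
```

```text
139 0.19109211294439854 ((577.403564453125, 194.50498962402344), (16.24891471862793, 51.035682678222656), 0.17655177414417267)
```

View pics/e.png

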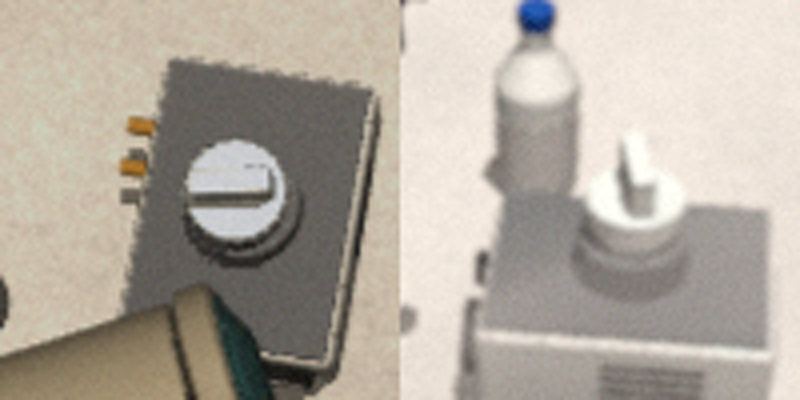

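The cartridge sits upright in the collar at (235,190), with the bar crosswise. Its top is at 0.191 m (0.192 expected when locked), and the gripper is clear.

```bash
python3 -c "
from rig import order;print(order.sign_off())"
```

```text
the job is handed in; nothing more can be done
None
```

The white cartridge is locked in the pump's collar (it held against an 11 N pull) and released, the arm never went near the glass or bottles, and the job is handed in at about 17 s on the robot's clock.

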